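Pack and stack the lunch containers

ROBOT

A 7-joint arm with a two-finger parallel gripper is mounted at the origin on the work surface. World frame = base frame: x ahead of the robot, y to its left, z up, the work surface at z = 0. Lengths are in m, angles in rad, forces in N, time in s.
With the tool pointing down it reaches from about 0.4 to 0.85 m from the base axis. Payload 4.5 kg.
Tool frame: the origin (TCP) lies at the very end of the fingers, on their centre line; the grasp point (between the pads) lies 19 mm behind it; z points along the fingers, y is the line along which they close (so a half turn about z gives the same grasp; the last joint's range is limited). The gripper opens to 85 mm and grips with 20 to 120 N. Pads are 22 mm wide; open, the fingers measure 114 mm over their backs; the gripper's body (76 mm by 85 mm) begins 54 mm behind the grasp point. The pads swing forward as they close: fully open they stand 13 mm farther back than shut.
Start: joints at [1.232, 0.689, -0.195, 1.565, 0.157, 0.902, -0.215], TCP at [0.228, -0.582, 0.231] pointing down, gripper open.
Joint ranges: [-3.01, 3.01], [-0.46, 2.08], [-1.47, 1.51], [0.13, 2.56], [-1, 4.14], [0.04, 2.09], [-2.66, 2.66]. Speed limits (rad/s): [2.57, 2.57, 3.14, 3.14, 3.14, 3.14, 3.14].

INTERFACE

Orientations are given as a unit quaternion [w, x, y, z].
In Python, from station import robot gives the robot as it stands. The module is installed in compiled form; this text tells all that it offers.
- The arm moves only by the tool carry_out, never from a script. Its argument "rows" is one flat list of numbers, 7 for each row, row after row: the shift along the tool's x, y, z in m, then the turn, a rotation vector about the tool's x, y, z in rad, then the opening, from 0 (shut) to 1 (fully open). In form: [tx, ty, tz, wx, wy, wz, hand, tx, ty, tz, wx, wy, wz, hand, ...]. A call has 1 to 8 rows; each row shifts and turns the commanded pose from where the row before left it, along the tool's axes as they then stand; what a row does not reach is not made up. A row lasts 1/10 s, in which the tool goes at most 50 mm and 8.59 degrees, less where a joint would pass 70% of its speed; a pose out of reach is approached as far as the arm can. A call is refused whole if a number of a shift passes 0.05 or a number of a turn 0.15, either way. A call with a gripper value outside its range is refused whole. The fingers move at their own pace and stop on an object; "newtons" is the grip in N (left out, the last holds). Time passes only in rows, so rows that do not move let the fingers close. It gives the time, the measured TCP pose, the force, the opening and the grip force at its end, in the units of the state.
- robot.sense(): the state, without advancing time (a new reading comes with each control period).
- robot.capture(name): name is "side" or "top"; returns a dict with "pixels" (400x640x3 uint8, red, green, blue), "fovy" (degrees; the focal length in pixels is half the picture's height over the tangent of half this angle, whatever the lens; pixels are square), "cx", "cy" (the principal point, pixels), "world_from_camera" (4x4, takes a point from camera to world coordinates). Camera axes: x right, y down, z forward; pixel columns grow to the right and rows downward; lengths in m; the calibration is good to about 2 mm. A picture is of the moment at which its call begins. There is no depth.
- robot.close_job(): hands the job in; it is judged then, once.
The state is a dict: "t": time; "joint_positions": joint angles; "joint_velocities": joint speeds; "joint_torque": joint torques, N m; "tool_pos": TCP position; "tcp_rot": TCP orientation; "ft_force": force on the tool from outside, world axes, zero at the start; "moment": the same for the moment, N m; "opening": opening from 0.0 (shut) to 1.0 (fully open); "grasp_force": force on a finger pad.
Only numpy, scipy, OpenCV 4.12 (cv2) and the standard library are available. Lean on these libraries where they do the work, as an engineer would, in place of code of your own. Each camera call takes 0.05 s, during which the arm holds its last target. There are 200 camera calls.

TASK

Pack tomorrow's lunch in one stack on the wooden board: first set the open glass dish on the board, then stand the small round pot upright inside it, close the dish with its oblong lid (fully seated), then stack the bigger snack box on the lid and the smaller snack box on top of that. Centre the dish on the board and each box on what is below it, with their long sides lined up, letting each thing go before the next; keep the pot upright, and leave the round lid, the jar and the mug where they are.

Things in the scene. Friction and masses are not known exactly. Their poses are not given: they have to be found in the camera images.
- board: Wooden serving board, fixed to the counter, 190 (x) x 100 (y) x 12 (z) mm, flat top. Origin: centre of its underside; z up.
- dish: Open oblong clear glass dish, empty: outside 150 (x) x 62 (y) x 50 (z) mm, walls and floor 4 mm, inside 142 x 54 mm and 46 mm deep, about 0.35 kg. Can be gripped across its 62 mm width. Origin: centre of its underside; z up.
- pot: Small round closed dressing pot, steel with a grey-green cap, diameter 44, height 36 mm, about 70 g. Origin: centre of its underside; z up.
- lid: Flat oblong grey-green lid of the dish, lying right way up, 18 mm high in all: a plate 154 (x) x 66 (y) x 12 mm over a plug 136 x 48 x 6 mm that enters the dish's mouth with 3 mm to spare all round; the plate's edge then rests on the dish's rim. Fits either way round; grip it across the plate's 66 mm. About 90 g. Origin: centre of the plug's underside; z up; the plate spans z = 6 to 18 mm.
- big_box: Bigger closed snack box, steel with a flat grey-green lid (fixed on), 110 (x) x 60 (y) x 40 (z) mm, about 0.28 kg. Origin: centre of its underside; z up.
- small_box: Smaller closed snack box of the same make, 84 (x) x 48 (y) x 34 (z) mm, about 0.16 kg. Origin: centre of its underside; z up.
- round_lid: Round grey-green lid of another container, diameter 92, height 12 mm, lying on the counter; not needed. Origin: centre of its underside; z up.
- jar: Bystander: closed amber glass jar, diameter 60, height 110 mm, standing. Origin: centre of its underside; z up.
- mug: Bystander: white mug, diameter 80, height 90 mm, handle towards its +y. Origin: centre of its underside; z up.
Mind the look-alikes: they are no part of the job. What is shaped like the small_box but pink or red is not meant.

How it is judged:
On the way, in this order (a step that is already met when the one before it is completed fails the run):
1. the open glass dish stands on the board, centred and lined up, let go (horizontal distance between dish and board below 0.015 m and z of dish in the frame of board between 0.008 and 0.016 m and angle between the x axis of dish and the x axis of board, either way round below 0.2 rad and contact force between the fingers and dish below 0.2 N and linear speed of dish below 0.03 m/s), for 0.2 s.
2. the pot stands upright in the dish, let go (horizontal distance between pot and dish below 0.055 m and z of pot in the frame of dish between 0 and 0.008 m and angle between pot's own z axis and vertical below 0.15 rad and contact force between the fingers and pot below 0.2 N and linear speed of pot below 0.03 m/s), for 0.2 s.
3. the oblong lid is seated in the dish's mouth, let go (horizontal distance between lid and dish below 0.006 m and z of lid in the frame of dish between 0.04 and 0.048 m and angle between the x axis of lid and the x axis of dish, either way round below 0.1 rad and contact force between the fingers and lid below 0.2 N and linear speed of lid below 0.03 m/s), for 0.2 s.
4. the bigger snack box stands on the lid, centred and lined up, let go (horizontal distance between big_box and lid below 0.015 m and z of big_box in the frame of lid between 0.014 and 0.022 m and angle between the x axis of big_box and the x axis of lid, either way round below 0.2 rad and contact force between the fingers and big_box below 0.2 N and linear speed of big_box below 0.03 m/s), for 0.2 s.
5. the smaller snack box stands on the bigger one, centred and lined up, let go (horizontal distance between small_box and big_box below 0.015 m and z of small_box in the frame of big_box between 0.036 and 0.044 m and angle between the x axis of small_box and the x axis of big_box, either way round below 0.2 rad and contact force between the fingers and small_box below 0.2 N and linear speed of small_box below 0.03 m/s), for 0.2 s.
At the end, for the whole second after the job is handed in: All let go and at rest: dish within 19 mm of the board's centre, lined up to 0.25 rad; pot upright on the dish's floor; lid seated, within 6 mm; big box on lid, small on big, each within 19 mm and 0.25 rad (15 mm, 0.2 rad when first set down) (all of step 2 and all of step 3 and horizontal distance between dish and board below 0.019 m and z of dish in the frame of board between 0.008 and 0.016 m and angle between the x axis of dish and the x axis of board, either way round below 0.25 rad and contact force between the fingers and dish below 0.2 N and linear speed of each of dish, big_box, small_box below 0.03 m/s and horizontal distance between big_box and lid below 0.019 m and z of big_box in the frame of lid between 0.014 and 0.022 m and angle between the x axis of big_box and the x axis of lid, either way round below 0.25 rad and contact force between the fingers and big_box below 0.2 N and horizontal distance between small_box and big_box below 0.019 m and z of small_box in the frame of big_box between 0.036 and 0.044 m and angle between the x axis of small_box and the x axis of big_box, either way round below 0.25 rad and contact force between the fingers and small_box below 0.2 N and angle between each of dish, small_box's own z axis and vertical below 0.1 rad); the robot touches nothing.
It fails at once if the dressing pot is tipped over (angle between pot's own z axis and vertical above 0.8 rad).
It fails at once if the round lid is moved more than 25 mm (distance of round_lid from where it was at the start of the episode above 0.025 m).
It fails at once if the jar is moved more than 25 mm (distance of jar from where it was at the start of the episode above 0.025 m).
It fails at once if the mug is moved more than 25 mm (distance of mug from where it was at the start of the episode above 0.025 m).
It also fails if it takes over 122 s, if anything falls off the work surface, if the arm or the gripper's body presses on something with over 40 N, if the wrist force passes 120 N, or if a joint passes its speed limit or range.

## Working session

There is one attempt and no reset: what is moved stays moved. The work goes in short steps, Python scripts to look and compute and a tool call to move; the robot and the scene stay as the last step left them, time stands still between calls to the robot, and variables do not carry over. Pictures are saved under pics/ and viewed, at most 14 in all, crops included, and the job is handed in when it is done.

Besides the shell and the picture viewer there is one more tool, called as name(argument=value, ...) on one line, values as JSON. carry_out: Moves the arm, as the interface text tells. Its arguments: {"type":"object","properties":{"rows":{"type":"array","items":{"type":"number"}},"newtons":{"type":"number"}},"required":["rows"]}

```bash
mkdir -p pics
cat > h.py <<'E'
import numpy as np, cv2, pickle
from station import robot
def grab(n):
    c=robot.capture(n); pickle.dump(c,open(f'{n}.pkl','wb')); return c
def load(n): return pickle.load(open(f'{n}.pkl','rb'))
def save(img,f): cv2.imwrite('pics/'+f,cv2.cvtColor(img,cv2.COLOR_RGB2BGR))
def foc(c): return 200/np.tan(np.radians(c['fovy'])/2)
def w(c,u,v,z):
    f=foc(c);T=np.array(c['world_from_camera']);d=T[:3,:3]@np.array([(u-c['cx'])/f,(v-c['cy'])/f,1.]);o=T[:3,3]
    return o+d*(z-o[2])/d[2]
def proj(c,P):
    T=np.linalg.inv(np.array(c['world_from_camera']));P=np.atleast_2d(P);q=P@T[:3,:3].T+T[:3,3]
    return q[:,:2]/q[:,2:]*foc(c)+[c['cx'],c['cy']]
E
python3 - <<'E'
from h import *
for n in('top','side'):
    c=grab(n); save(cv2.resize(c['pixels'],(800,500)),n+'0.png'); print(n,c['fovy'],c['cx'],c['cy'],np.round(c['world_from_camera'],3).tolist())
s=robot.sense();print(s['tool_pos'],s['tcp_rot'],s['opening'],s['t'],s['ft_force'])
E
```

```text
top 53.845378733048946 316.59888660041423 202.73364831275163 [[-0.013, -0.988, 0.153, 0.305], [-1.0, 0.012, -0.005, -0.002], [0.003, -0.153, -0.988, 1.177], [0.0, 0.0, 0.0, 1.0]]
side 46.549536175866535 318.7399904865498 200.73875542591597 [[-0.79, -0.313, 0.527, -0.264], [-0.613, 0.388, -0.688, 0.997], [0.011, -0.867, -0.499, 0.742], [0.0, 0.0, 0.0, 1.0]]
[ 0.22737144 -0.58155147  0.2305613 ] [-7.88449058e-04  9.82673550e-01  1.85343001e-01 -2.11507353e-04] 0.9978095313392081 0.1 [-0.69698394  0.15790976 -0.35419684]
```

View pics/top0.png

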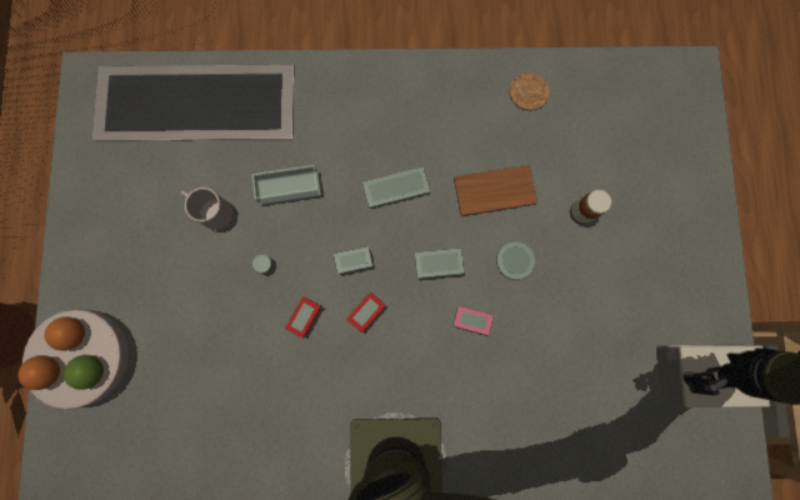

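View pics/side0.png

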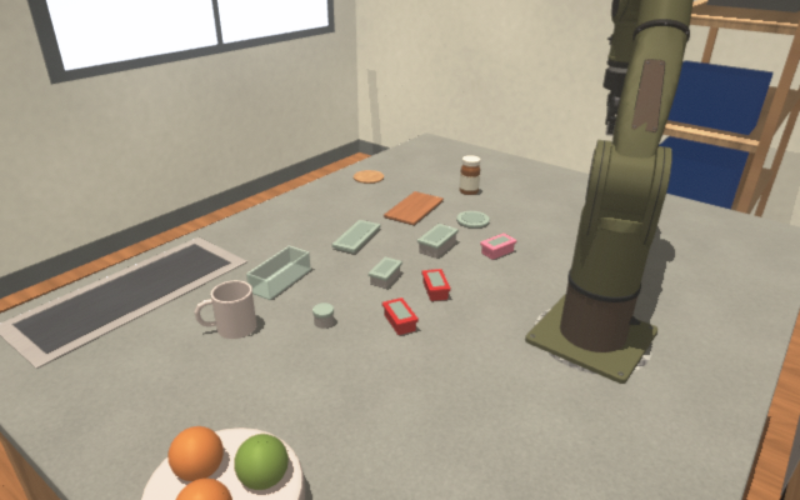

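In the top view (800-px scale) I see the dish at (286,185), oblong lid (397,188), board (496,190), pot (262,264), steel/grey small box (353,260) and big box (440,263). The round lid is at (516,260). The small-box look-alikes are red at (303,317) and (366,312), and pink at (473,320), so I choose the grey one. In the side view the dish is at (279,272), the lid at (357,237) and the grey small box at (385,272). I'll take a close crop next.

Run:
```python
from h import *
p=load('top')['pixels']
save(cv2.resize(p[125:230,195:325],(780,630),interpolation=cv2.INTER_CUBIC)[:600],'cA.png')
save(cv2.resize(p[125:230,315:445],(780,630),interpolation=cv2.INTER_CUBIC)[:600],'cB.png')
```

```text
(no output)
```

View pics/cA.png

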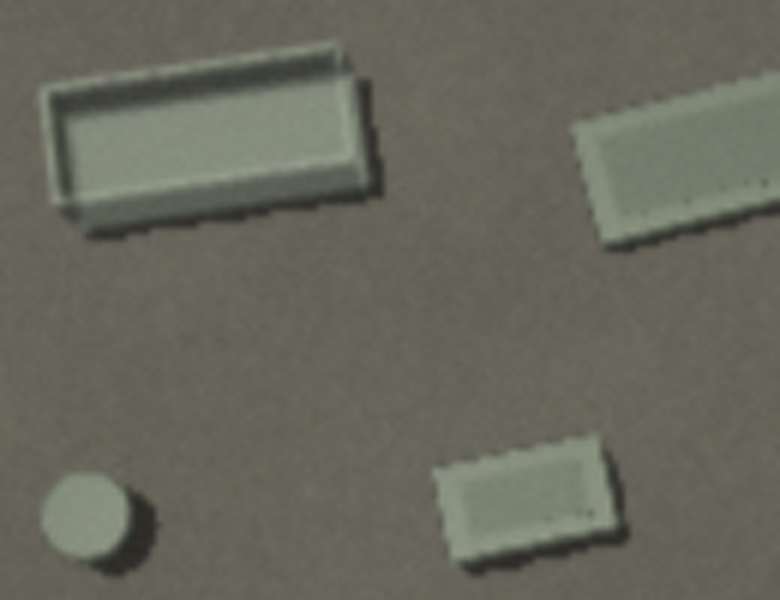

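View pics/cB.png

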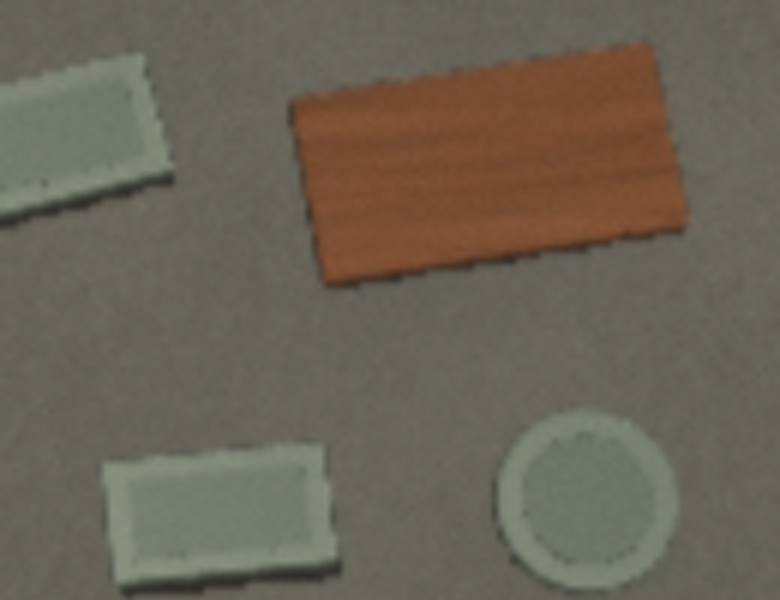

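```bash
cat > fit.py <<'E'
from h import *
from scipy.optimize import least_squares
D=dict(dish=(150,62,50),lid=(154,66,18),board=(190,100,12),big=(110,60,40),small=(84,48,34))
def corners(n,p,z=None):
    L,W,H=np.array(D[n])/1e3; z=H if z is None else z
    a=np.array([[-1,1],[1,1],[1,-1],[-1,-1]])*[L/2,W/2]   # box frame
    c,s=np.cos(p[2]),np.sin(p[2])
    return np.c_[a@np.array([[c,s],[-s,c]])+p[:2],np.full(4,z)]
def fit(cam,n,px,yaw0,z=None):
    px=np.array(px,float); g=np.mean([w(cam,*q,z or D[n][2]/1e3) for q in px],0)
    best=None
    for k in (0,np.pi):
        r=least_squares(lambda p:(proj(cam,corners(n,p,z))-px).ravel(),[g[0],g[1],yaw0+k],loss='soft_l1')
        if best is None or r.cost<best.cost: best=r
    return best.x,np.sqrt(np.mean(best.fun**2))
E
cat > obs.py <<'E'
from fit import *
A=lambda x,y:((x+.5)/6-.5+195,(y+.5)/6-.5+125); B=lambda x,y:((x+.5)/6-.5+315,(y+.5)/6-.5+125)
c=load('top')
O=dict(dish=[A(42,90),A(340,43),A(365,172),A(55,207)],lid=[A(573,125),B(143,55),B(172,175),A(607,242)],
 board=[B(292,100),B(652,43),B(686,228),B(327,282)],big=[B(105,465),B(322,445),B(335,560),B(118,580)],
 small=[A(435,470),A(598,437),A(615,525),A(458,560)])
E
python3 - <<'E'
from obs import *
s=load('side'); im=s['pixels'].copy(); im=cv2.resize(im,None,fx=4,fy=4,interpolation=cv2.INTER_CUBIC)
P={}
for n in O:
    p,e=fit(c,n,O[n],-np.pi/2); P[n]=p; print(n,p.round(4),e.round(2))
    for z in (0,D[n][2]/1e3): cv2.polylines(im,[(proj(s,corners(n,p,z))*4+2).astype(np.int32)],True,(255,0,0),1)
for n,q,h in(('pot',A(85,516),.036),('rl',B(587,500),.012),('jar',(598/1.25,202/1.25),.11),('mug',(203/1.25,205/1.25),.09)): print(n,w(c,*q,h).round(4))
for r,h in((.022,.036),):
    q=w(c,*A(85,516),.036);t=np.linspace(0,6.28,40);cv2.polylines(im,[(proj(s,np.c_[q[0]+r*np.cos(t),q[1]+r*np.sin(t),0*t+h])*4+2).astype(np.int32)],True,(255,0,0),1)
save(im[600:1120,760:1560],'s_ov.png')
pickle.dump(P,open('P.pkl','wb'))
E
```

```text
dish [ 0.6524  0.2522 -1.4359] 0.59
lid [ 0.6477 -0.0112 -1.3399] 0.56
board [ 0.6394 -0.2535 -1.4264] 0.54
big [ 0.4577 -0.1087 -1.488 ] 0.63
small [ 0.4682  0.0926 -1.3653] 0.67
pot [0.4616 0.3073 0.036 ]
rl [ 0.4653 -0.2943  0.012 ]
jar [ 0.5799 -0.4605  0.11  ]
mug [0.589  0.4277 0.09  ]
```

View pics/s_ov.png

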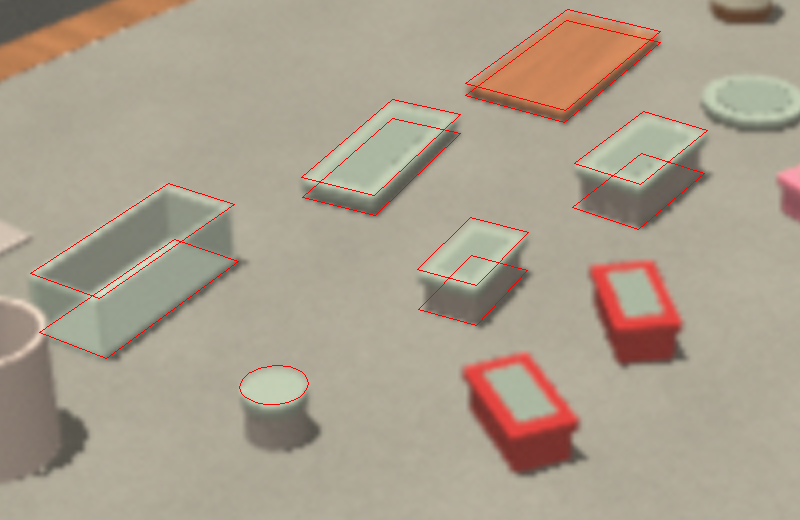

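The outlines from the top fits fall on the dish, lid, board, boxes and pot in the side view to within about 1 px, for example the dish rim at (133,240) and the pot cap at (274,385). The chosen small box at (472,270) is grey, and the red look-alikes at (520,412) and (636,312) stay unused.

```bash
cat > go.py <<'E'
# usage: go.py x y z yawY N : per-row tool shift/turn to bring the TCP there (yawY: world yaw of tool y, mod pi)
import sys; from h import *
from scipy.spatial.transform import Rotation as R
x,y,z,yaw,N=map(float,sys.argv[1:6]);N=int(N)
s=robot.sense();q=s['tcp_rot'];r=R.from_quat([q[1],q[2],q[3],q[0]]);M=r.as_matrix()
ty=np.arctan2(M[1,1],M[0,1]);dy=(yaw-ty+np.pi/2)%np.pi-np.pi/2
if len(sys.argv)>6: dy+=np.pi*float(sys.argv[6])
d=M.T@(np.array([x,y,z])-s['tool_pos'])
wz=-dy/N;S=sum(R.from_rotvec([0,0,k*wz]).as_matrix() for k in range(N))
print('row',np.linalg.solve(S,d).round(4),'wz',round(wz,4),'| total',d.round(4),'dyaw',round(dy,4),'| tilt',M[:2,2].round(4),'q7',round(s['joint_positions'][6],2),'F',np.round(s['ft_force'],1),'t',round(s['t'],1),'tcp',np.round(s['tool_pos'],4),'yaw',round(ty,4),'op',round(s['opening'],3))
E
python3 go.py .6524 .2522 .15 .135 24
```

```text
row [ 0.0419 -0.0037  0.0034] wz -0.0555 | total [ 0.6995 -0.6215  0.0815] dyaw 1.333 | tilt [-0.0007  0.0015] q7 -0.22 F [-0.7  0.2 -0.4] t 0.1 tcp [ 0.2274 -0.5816  0.2306] yaw -1.198 op 0.998
```

carry_out(rows=[0.042, -0.004, 0.0, 0, 0, -0.055, 1, 0.042, -0.004, 0.0, 0, 0, -0.055, 1, 0.042, -0.004, 0.0, 0, 0, -0.055, 1, 0.042, -0.004, 0.0, 0, 0, -0.055, 1, 0.042, -0.004, 0.0, 0, 0, -0.055, 1, 0.042, -0.004, 0.0, 0, 0, -0.055, 1, 0.042, -0.004, 0.0, 0, 0, -0.055, 1, 0.042, -0.004, 0.0, 0, 0, -0.055, 1], newtons=40)

```text
t: 0.9
tool_pos: [0.4931, -0.3754, 0.2309]
tcp_rot: [-0.0, 0.918, 0.396, -0.0]
ft_force: [0.1, -0.7, 0.7]
opening: 1.003
grasp_force: 0.0
```

carry_out(rows=[0.042, -0.004, 0.0, 0, 0, -0.055, 1, 0.042, -0.004, 0.0, 0, 0, -0.055, 1, 0.042, -0.004, 0.0, 0, 0, -0.055, 1, 0.042, -0.004, 0.0, 0, 0, -0.055, 1, 0.042, -0.004, 0.0, 0, 0, -0.055, 1, 0.042, -0.004, 0.0, 0, 0, -0.055, 1, 0.042, -0.004, 0.0, 0, 0, -0.055, 1, 0.042, -0.004, 0.0, 0, 0, -0.055, 1])

```text
t: 1.7
tool_pos: [0.6442, -0.0768, 0.2308]
tcp_rot: [-0.0, 0.81, 0.587, -0.0]
ft_force: [0.4, -0.0, -0.6]
opening: 1.0
grasp_force: 0.0
```

```bash
python3 go.py .6524 .2522 .09 .135 8
```

```text
row [ 0.0413 -0.0039  0.0176] wz -0.0564 | total [ 0.3153 -0.0943  0.1407] dyaw 0.451 | tilt [-0.0007 -0.0002] q7 -0.53 F [ 0.4 -0.  -0.6] t 1.7 tcp [ 0.6442 -0.0768  0.2308] yaw -0.316 op 1.0
```

carry_out(rows=[0.0413, -0.0039, 0.015, 0, 0, -0.0565, 1, 0.0413, -0.0039, 0.015, 0, 0, -0.0565, 1, 0.0413, -0.0039, 0.015, 0, 0, -0.0565, 1, 0.0413, -0.0039, 0.015, 0, 0, -0.0565, 1, 0.0413, -0.0039, 0.02, 0, 0, -0.0565, 1, 0.0413, -0.0039, 0.02, 0, 0, -0.0565, 1, 0.0413, -0.0039, 0.02, 0, 0, -0.0565, 1, 0.0413, -0.0039, 0.02, 0, 0, -0.0565, 1])

```text
t: 2.5
tool_pos: [0.6522, 0.252, 0.0899]
tcp_rot: [0.0, 0.657, 0.754, -0.0]
ft_force: [0.4, 0.3, -0.4]
opening: 0.997
grasp_force: 0.0
```

carry_out(rows=[0, 0, 0, 0, 0, 0, 1, 0, 0, 0, 0, 0, 0, 1])

```text
t: 2.7
tool_pos: [0.651, 0.2522, 0.09]
tcp_rot: [-0.001, 0.657, 0.754, -0.001]
ft_force: [0.4, 0.1, -0.2]
opening: 0.999
grasp_force: 0.0
```

```bash
python3 go.py .6524 .2522 .010 .135 3
python3 - <<'E'
from h import *
c=grab('side'); save(cv2.resize(c['pixels'][130:330,120:380],(780,600),interpolation=cv2.INTER_CUBIC),'d1.png')
E
```

```text
row [-0.0001  0.0005  0.0267] wz 0.0007 | total [-0.0002  0.0016  0.08  ] dyaw -0.002 | tilt [-0.0024 -0.0005] q7 -0.65 F [ 0.4  0.1 -0.2] t 2.7 tcp [0.651  0.2522 0.09  ] yaw 0.137 op 0.999
```

View pics/d1.png

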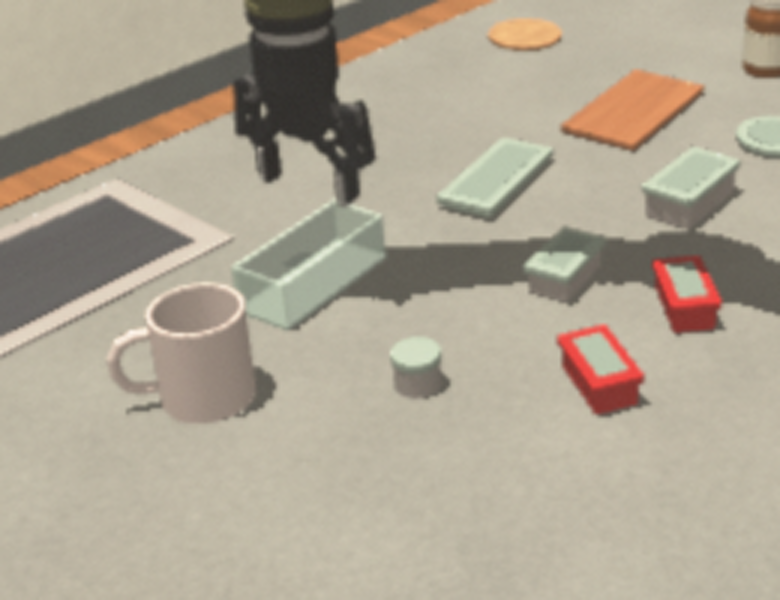

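The open fingers (tips at (268,175) and (347,195)) straddle the dish, which is centred near (308,262), so I can descend and grip.

carry_out(rows=[0, 0.001, 0.027, 0, 0, 0, 1, 0, 0, 0.027, 0, 0, 0, 1, 0, 0, 0.018, 0, 0, 0, 1, 0, 0, 0.008, 0, 0, 0, 1, 0, 0, 0, 0, 0, 0, 0, 0, 0, 0, 0, 0, 0, 0, 0, 0, 0, 0, 0, 0, 0, 0, 0, 0, 0, 0, 0, 0])

```text
t: 3.55
tool_pos: [0.6543, 0.251, 0.0124]
tcp_rot: [0.001, 0.658, 0.753, 0.001]
ft_force: [-0.1, -0.9, 0.5]
opening: 0.719
grasp_force: 46.6
```

carry_out(rows=[0, 0, 0, 0, 0, 0, 0, 0, 0, 0, 0, 0, 0, 0, 0, 0, 0, 0, 0, 0, 0])

```text
t: 3.85
tool_pos: [0.6543, 0.251, 0.0124]
tcp_rot: [0.001, 0.658, 0.753, 0.001]
ft_force: [-0.2, -1.0, 6.1]
opening: 0.72
grasp_force: 47.0
```

carry_out(rows=[0, 0, -0.02, 0, 0, 0, 0, 0, 0, -0.03, 0, 0, 0, 0, 0, 0, -0.02, 0, 0, 0, 0, 0, 0, 0, 0, 0, 0, 0])

```text
t: 4.25
tool_pos: [0.6553, 0.2523, 0.0851]
tcp_rot: [0.001, 0.658, 0.753, 0.003]
ft_force: [0.6, 0.2, -4.1]
opening: 0.717
grasp_force: 46.3
```

```bash
python3 go.py .6394 -.2535 .09 .1444 13;python3 - <<'E'
from h import *
c=grab('side'); save(cv2.resize(c['pixels'][130:290,120:280],(640,640),interpolation=cv2.INTER_CUBIC)[:600],'d2.png')
E
```

```text
row [-0.0384 -0.0066 -0.0005] wz -0.0008 | total [-0.4991 -0.0834 -0.0066] dyaw 0.0104 | tilt [0.0053 0.0033] q7 -0.65 F [ 0.6  0.2 -4.1] t 4.2 tcp [0.6553 0.2523 0.0851] yaw 0.134 op 0.717
```

View pics/d2.png

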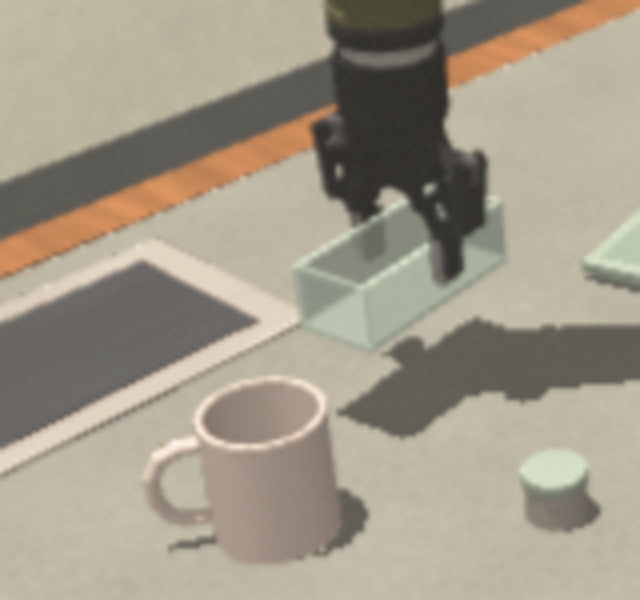

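The dish (640-px crop, corners at (300,270) and (500,205)) hangs level in the fingers, clear of the counter. I'll carry it to the board.

carry_out(rows=[-0.02, -0.0035, 0, 0, 0, -0.001, 0, -0.0385, -0.0065, 0, 0, 0, -0.001, 0, -0.0385, -0.0065, 0, 0, 0, -0.001, 0, -0.0385, -0.0065, 0, 0, 0, -0.001, 0, -0.0385, -0.0065, 0, 0, 0, -0.001, 0, -0.0385, -0.0065, 0, 0, 0, -0.001, 0, -0.0385, -0.0065, 0, 0, 0, -0.001, 0, -0.0385, -0.0065, 0, 0, 0, -0.001, 0])

```text
t: 5.1
tool_pos: [0.6426, -0.0455, 0.0795]
tcp_rot: [-0.001, 0.655, 0.755, -0.002]
ft_force: [1.1, 0.7, -3.7]
opening: 0.716
grasp_force: 46.1
```

carry_out(rows=[-0.0385, -0.0065, 0, 0, 0, -0.001, 0, -0.0385, -0.0065, 0, 0, 0, -0.001, 0, -0.0385, -0.0065, 0, 0, 0, 0, 0, -0.0385, -0.0065, 0, 0, 0, 0, 0, -0.0385, -0.0065, 0, 0, 0, 0, 0, -0.02, -0.0035, 0, 0, 0, 0, 0, 0, 0, 0, 0, 0, 0, 0, 0, 0, 0, 0, 0, 0, 0])

```text
t: 5.9
tool_pos: [0.6375, -0.2586, 0.0795]
tcp_rot: [-0.002, 0.655, 0.756, -0.001]
ft_force: [0.3, 0.8, -3.3]
opening: 0.721
grasp_force: 46.1
```

```bash
python3 go.py .6394 -.2535 .025 .1444 1
```

```text
row [0.0047 0.0028 0.0545] wz -0.0018 | total [0.0047 0.0028 0.0545] dyaw 0.0018 | tilt [-0.0034  0.0011] q7 0.03 F [ 0.3  0.8 -3.3] t 5.9 tcp [ 0.6375 -0.2586  0.0795] yaw 0.1426 op 0.721
```

carry_out(rows=[0.0045, 0.003, 0.02, 0, 0, -0.002, 0, 0, 0, 0.02, 0, 0, 0, 0, 0, 0, 0.009, 0, 0, 0, 0, 0, 0, 0.004, 0, 0, 0, 0, 0, 0, 0, 0, 0, 0, 0])

```text
t: 6.4
tool_pos: [0.6416, -0.2525, 0.0279]
tcp_rot: [-0.0, 0.653, 0.757, -0.0]
ft_force: [0.0, 0.4, -3.5]
opening: 0.722
grasp_force: 46.0
```

```bash
python3 go.py .6394 -.2535 .0244 .1444 1
```

```text
row [-0.0007 -0.0023  0.0035] wz 0.0025 | total [-0.0007 -0.0023  0.0035] dyaw -0.0025 | tilt [-0.0009  0.0005] q7 -0.0 F [ 0.   0.4 -3.5] t 6.4 tcp [ 0.6416 -0.2525  0.0279] yaw 0.1469 op 0.722
```

carry_out(rows=[0, -0.002, 0.002, 0, 0, 0, 0, 0, 0, 0.001, 0, 0, 0, 0, 0, 0, 0.001, 0, 0, 0, 0, 0, 0, 0, 0, 0, 0, 0])

```text
t: 6.8
tool_pos: [0.6399, -0.2537, 0.0246]
tcp_rot: [0.0, 0.654, 0.757, 0.0]
ft_force: [0.3, 0.1, -4.7]
opening: 0.719
grasp_force: 46.0
```

carry_out(rows=[0, 0, 0.001, 0, 0, 0, 0, 0, 0, 0, 0, 0, 0, 0])

```text
t: 7.0
tool_pos: [0.64, -0.2537, 0.0244]
tcp_rot: [0.0, 0.654, 0.757, -0.0]
ft_force: [-3.1, -0.2, 4.2]
opening: 0.715
grasp_force: 46.9
```

carry_out(rows=[0, 0, 0, 0, 0, 0, 0.85, 0, 0, 0, 0, 0, 0, 1, 0, 0, 0, 0, 0, 0, 1, 0, 0, 0, 0, 0, 0, 1, 0, 0, -0.03, 0, 0, 0, 1, 0, 0, -0.05, 0, 0, 0, 1, 0, 0, -0.03, 0, 0, 0, 1])

```text
t: 7.7
tool_pos: [0.6413, -0.2535, 0.1365]
tcp_rot: [0.002, 0.654, 0.757, 0.001]
ft_force: [1.1, -0.2, 0.3]
opening: 1.0
grasp_force: 0.0
```

```bash
python3 go.py .4616 .3073 .13 .6 17; python3 go.py .4616 .3073 .13 1.3 17
```

```text
row [0.0349 0.0017 0.0003] wz -0.0267 | total [ 0.581  -0.0963  0.0055] dyaw 0.454 | tilt [ 0.0038 -0.0004] q7 0.06 F [ 1.1 -0.2  0.3] t 7.7 tcp [ 0.6413 -0.2535  0.1365] yaw 0.146 op 1.0
row [0.034  0.0135 0.0003] wz -0.0679 | total [ 0.581  -0.0963  0.0055] dyaw 1.154 | tilt [ 0.0038 -0.0004] q7 0.06 F [ 1.1 -0.2  0.3] t 7.7 tcp [ 0.6413 -0.2535  0.1365] yaw 0.146 op 1.0
```

```bash
python3 go.py .4616 .3073 .13 1.715 16
```

```text
row [0.0344 0.0221 0.0003] wz -0.0981 | total [ 0.581  -0.0963  0.0055] dyaw 1.569 | tilt [ 0.0038 -0.0004] q7 0.06 F [ 1.1 -0.2  0.3] t 7.7 tcp [ 0.6413 -0.2535  0.1365] yaw 0.146 op 1.0
```

carry_out(rows=[0.0344, 0.022, 0, 0, 0, -0.098, 1, 0.0344, 0.022, 0, 0, 0, -0.098, 1, 0.0344, 0.022, 0, 0, 0, -0.098, 1, 0.0344, 0.022, 0, 0, 0, -0.098, 1, 0.0344, 0.022, 0, 0, 0, -0.098, 1, 0.0344, 0.022, 0, 0, 0, -0.098, 1, 0.0344, 0.022, 0, 0, 0, -0.098, 1, 0.0344, 0.022, 0, 0, 0, -0.098, 1])

```text
t: 8.5
tool_pos: [0.6654, 0.0658, 0.1333]
tcp_rot: [0.0, 0.313, 0.95, 0.0]
ft_force: [1.0, 0.6, -1.2]
opening: 1.0
grasp_force: 0.0
```

carry_out(rows=[0.0344, 0.022, 0, 0, 0, -0.098, 1, 0.0344, 0.022, 0, 0, 0, -0.098, 1, 0.0344, 0.022, 0, 0, 0, -0.098, 1, 0.0344, 0.022, 0, 0, 0, -0.098, 1, 0.0344, 0.022, 0, 0, 0, -0.098, 1, 0.0344, 0.022, 0, 0, 0, -0.098, 1, 0.0344, 0.022, 0, 0, 0, -0.098, 1, 0.0344, 0.022, 0, 0, 0, -0.098, 1])

```text
t: 9.3
tool_pos: [0.4581, 0.3083, 0.1335]
tcp_rot: [0.0, -0.073, 0.997, 0.001]
ft_force: [-0.3, 0.0, 0.1]
opening: 1.002
grasp_force: 0.0
```

carry_out(rows=[0, 0, 0, 0, 0, 0, 1, 0, 0, 0, 0, 0, 0, 1])

```text
t: 9.5
tool_pos: [0.4586, 0.3074, 0.1335]
tcp_rot: [0.0, -0.073, 0.997, -0.0]
ft_force: [1.0, 0.2, -0.6]
opening: 1.001
grasp_force: 0.0
```

```bash
python3 go.py .4616 .3073 .005 1.715 4
python3 - <<'E'
from fit import *
c=grab('top'); save(cv2.resize(c['pixels'][120:240,190:450],(800,369),interpolation=cv2.INTER_CUBIC),'e0.png')
s=grab('side'); save(cv2.resize(s['pixels'][90:310,180:400],(600,600),interpolation=cv2.INTER_CUBIC),'e1.png')
a=cv2.imread('pics/e0.png');b=cv2.imread('pics/e1.png');a=cv2.resize(a,(400,600)) if 0 else a
crop=cv2.resize(c['pixels'][120:180,355:445],(540,360),interpolation=cv2.INTER_CUBIC)
b=cv2.resize(s['pixels'][140:290,190:390],(540,405)[:2],interpolation=cv2.INTER_CUBIC)
save(np.vstack([crop,b])[:600] if 0 else np.vstack([crop[:300],b[:300]]),'e2.png')
E
```

```text
row [-0.0007 -0.0001  0.0321] wz 0.0002 | total [-0.0029 -0.0005  0.1285] dyaw -0.001 | tilt [ 0.0003 -0.0001] q7 0.24 F [ 1.   0.2 -0.6] t 9.5 tcp [0.4586 0.3074 0.1335] yaw 1.716 op 1.001
```

View pics/e2.png

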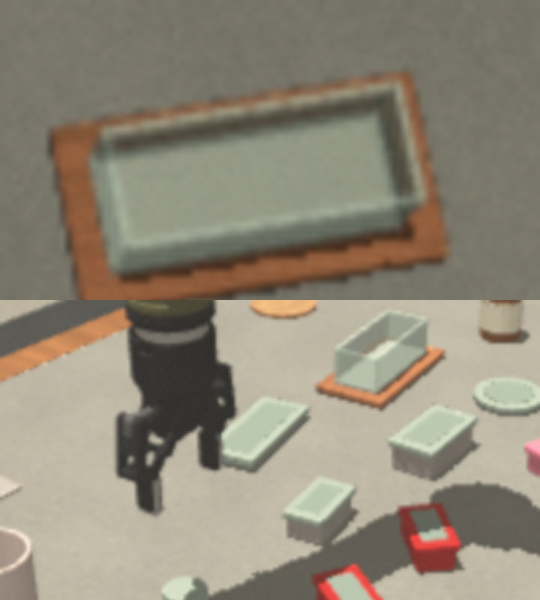

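The top crop shows the dish on the board with its rim corners at about (97,135), (407,78) and (428,205). The side crop confirms it sits flat with an even margin, at (380,350). I'll check that numerically and then go down for the pot.

Run:
```python
from fit import *
c=load('top');pk=lambda P,z:((proj(c,corners('dish',P,z))-[355,120])*6).round(0).tolist()
for P in([.640,-.2537,-1.425],): print('rim',pk(P,.062),'foot',pk(P,.012))
```

```text
rim [[106.0, 123.0], [406.0, 77.0], [432.0, 197.0], [129.0, 245.0]] foot [[92.0, 153.0], [380.0, 109.0], [404.0, 225.0], [114.0, 270.0]]
```

carry_out(rows=[-0.003, -0.0005, 0.03, 0, 0, 0, 1, 0, 0, 0.04, 0, 0, 0, 1, 0, 0, 0.035, 0, 0, 0, 1, 0, 0, 0.02, 0, 0, 0, 1, 0, 0, 0.003, 0, 0, 0, 1, 0, 0, 0, 0, 0, 0, 1])

```text
t: 10.2
tool_pos: [0.463, 0.306, 0.005]
tcp_rot: [0.0, -0.071, 0.998, -0.0]
ft_force: [0.3, 0.2, -0.0]
opening: 0.997
grasp_force: 0.0
```

carry_out(rows=[0, 0, 0, 0, 0, 0, 0.5, 0, 0, 0, 0, 0, 0, 0.3, 0, 0, 0, 0, 0, 0, 0, 0, 0, 0, 0, 0, 0, 0, 0, 0, 0, 0, 0, 0, 0, 0, 0, 0, 0, 0, 0, 0, 0, 0, 0, 0, 0, 0, 0], newtons=30)

```text
t: 10.9
tool_pos: [0.4629, 0.3072, 0.0065]
tcp_rot: [0.001, -0.071, 0.997, 0.0]
ft_force: [-0.2, -0.7, 6.7]
opening: 0.502
grasp_force: 30.2
```

carry_out(rows=[0, 0, -0.02, 0, 0, 0, 0, 0, 0, -0.04, 0, 0, 0, 0, 0, 0, -0.04, 0, 0, 0, 0, 0, 0, -0.04, 0, 0, 0, 0, 0, 0, 0, 0, 0, 0, 0])

```text
t: 11.4
tool_pos: [0.464, 0.3096, 0.1506]
tcp_rot: [0.004, -0.072, 0.997, 0.003]
ft_force: [0.7, 1.2, -0.6]
opening: 0.506
grasp_force: 30.8
```

```bash
python3 go.py .640 -.2537 .14 1.7167 14;  python3 - <<'E'
from h import *
s=grab('side'); save(cv2.resize(s['pixels'][140:290,180:380],(600,450),interpolation=cv2.INTER_CUBIC),'f1.png')
E
```

```text
row [-0.0066 -0.0416  0.0006] wz -0.0002 | total [-0.0937 -0.5827  0.0079] dyaw 0.0027 | tilt [0.0071 0.0069] q7 0.27 F [ 0.7  1.2 -0.6] t 11.4 tcp [0.464  0.3096 0.1506] yaw 1.714 op 0.506
```

View pics/f1.png

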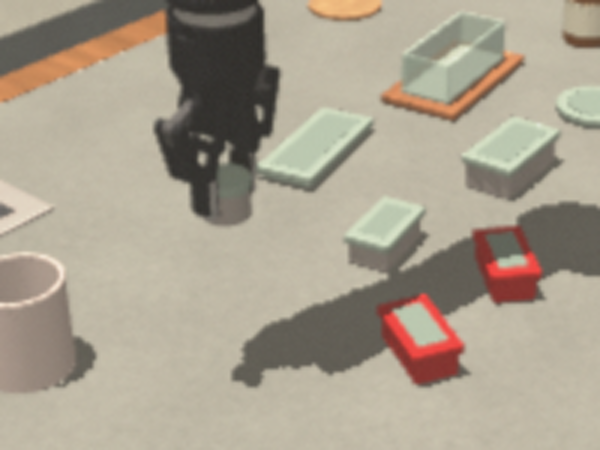

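The pot hangs upright between the pads at (234,195), and the dish on the board at (455,55) is clear. I'll carry the pot over.

carry_out(rows=[-0.004, -0.021, 0, 0, 0, 0, 0, -0.0067, -0.0416, 0, 0, 0, 0, 0, -0.0067, -0.0416, 0, 0, 0, 0, 0, -0.0067, -0.0416, 0, 0, 0, 0, 0, -0.0067, -0.0416, 0, 0, 0, 0, 0, -0.0067, -0.0416, 0, 0, 0, 0, 0, -0.0067, -0.0416, 0, 0, 0, 0, 0, -0.0067, -0.0416, 0, 0, 0, 0, 0])

```text
t: 12.25
tool_pos: [0.5565, 0.0026, 0.1439]
tcp_rot: [-0.001, -0.072, 0.997, -0.0]
ft_force: [1.0, 0.5, -0.3]
opening: 0.504
grasp_force: 30.8
```

carry_out(rows=[-0.0067, -0.0416, 0, 0, 0, 0, 0, -0.0067, -0.0416, 0, 0, 0, 0, 0, -0.0067, -0.0416, 0, 0, 0, 0, 0, -0.0067, -0.0416, 0, 0, 0, 0, 0, -0.0067, -0.0416, 0, 0, 0, 0, 0, -0.0067, -0.0416, 0, 0, 0, 0, 0, -0.004, -0.021, 0, 0, 0, 0, 0, 0, 0, 0, 0, 0, 0, 0])

```text
t: 13.05
tool_pos: [0.6384, -0.2622, 0.1426]
tcp_rot: [-0.001, -0.068, 0.998, -0.001]
ft_force: [-0.3, -0.2, -0.2]
opening: 0.505
grasp_force: 30.8
```

carry_out(rows=[0, 0, 0, 0, 0, 0, 0, 0, 0, 0, 0, 0, 0, 0])

```text
t: 13.25
tool_pos: [0.6389, -0.2544, 0.1446]
tcp_rot: [-0.001, -0.073, 0.997, 0.001]
ft_force: [-0.0, 0.6, -0.0]
opening: 0.508
grasp_force: 30.8
```

```bash
python3 go.py .641 -.2537 .023 1.7167 1
```

```text
row [-0.0023  0.0002  0.1216] wz 0.0002 | total [-0.0023  0.0002  0.1216] dyaw -0.0002 | tilt [-0.0015  0.0014] q7 1.42 F [-0.   0.6 -0. ] t 13.2 tcp [ 0.6389 -0.2544  0.1446] yaw 1.7169 op 0.508
```

carry_out(rows=[-0.002, 0, 0.03, 0, 0, 0, 0, 0, 0, 0.035, 0, 0, 0, 0, 0, 0, 0.03, 0, 0, 0, 0, 0, 0, 0.015, 0, 0, 0, 0, 0, 0, 0.006, 0, 0, 0, 0, 0, 0, 0, 0, 0, 0, 0])

```text
t: 13.85
tool_pos: [0.6416, -0.2554, 0.0294]
tcp_rot: [-0.0, -0.072, 0.997, 0.0]
ft_force: [-0.2, -0.4, -0.9]
opening: 0.5
grasp_force: 30.8
```

```bash
python3 go.py .641 -.2537 .0225 1.7167 1
```

```text
row [0.0004 0.0018 0.0069] wz -0.0016 | total [0.0004 0.0018 0.0069] dyaw 0.0016 | tilt [-0.0001  0.0005] q7 1.34 F [-0.2 -0.4 -0.9] t 13.8 tcp [ 0.6416 -0.2554  0.0294] yaw 1.7151 op 0.5
```

carry_out(rows=[0, 0.001, 0.003, 0, 0, 0, 0, 0, 0, 0.002, 0, 0, 0, 0, 0, 0, 0.001, 0, 0, 0, 0, 0, 0, 0, 0, 0, 0, 0])

```text
t: 14.25
tool_pos: [0.6415, -0.2555, 0.0237]
tcp_rot: [0.0, -0.072, 0.997, -0.0]
ft_force: [-0.3, 0.5, -1.1]
opening: 0.505
grasp_force: 30.8
```

carry_out(rows=[0, 0, 0.001, 0, 0, 0, 0, 0, 0, 0, 0, 0, 0, 0])

```text
t: 14.45
tool_pos: [0.6415, -0.2555, 0.0226]
tcp_rot: [0.0, -0.071, 0.997, -0.0]
ft_force: [-0.2, 0.5, 1.3]
opening: 0.505
grasp_force: 30.9
```

carry_out(rows=[0, 0, 0, 0, 0, 0, 0.6, 0, 0, 0, 0, 0, 0, 0.72, 0, 0, 0, 0, 0, 0, 0.75, 0, 0, 0, 0, 0, 0, 0.75, 0, 0, -0.02, 0, 0, 0, 0.75, 0, 0, -0.04, 0, 0, 0, 0.75, 0, 0, -0.04, 0, 0, 0, 0.75, 0, 0, 0, 0, 0, 0, 1])

```text
t: 15.25
tool_pos: [0.6459, -0.2548, 0.1306]
tcp_rot: [0.006, -0.071, 0.997, -0.001]
ft_force: [1.3, -0.0, 1.7]
opening: 0.895
grasp_force: 0.0
```

```bash
python3 go.py .6477 -.0112 .1 .2309 14
```

```text
row [0.0098 0.0164 0.0022] wz 0.1059 | total [-0.036   0.241   0.0303] dyaw -1.4826 | tilt [ 0.0125 -0.0011] q7 1.41 F [ 1.3 -0.   1.7] t 15.2 tcp [ 0.6459 -0.2548  0.1306] yaw 1.7135 op 0.895
```

carry_out(rows=[0.0098, 0.0164, 0, 0, 0, 0.106, 1, 0.0098, 0.0164, 0, 0, 0, 0.106, 1, 0.0098, 0.0164, 0, 0, 0, 0.106, 1, 0.0098, 0.0164, 0, 0, 0, 0.106, 1, 0.0098, 0.0164, 0, 0, 0, 0.106, 1, 0.0098, 0.0164, 0, 0, 0, 0.106, 1, 0.0098, 0.0164, 0, 0, 0, 0.106, 1])

```text
t: 15.95
tool_pos: [0.5945, -0.1324, 0.1232]
tcp_rot: [0.0, 0.297, 0.955, -0.0]
ft_force: [0.4, 0.4, -0.0]
opening: 0.998
grasp_force: 0.0
```

carry_out(rows=[0.0098, 0.0164, 0.005, 0, 0, 0.106, 1, 0.0098, 0.0164, 0.005, 0, 0, 0.106, 1, 0.0098, 0.0164, 0.01, 0, 0, 0.106, 1, 0.0098, 0.0164, 0.01, 0, 0, 0.106, 1, 0.0098, 0.0164, 0.01, 0, 0, 0.106, 1, 0.0098, 0.0164, 0, 0, 0, 0.106, 1, 0.0098, 0.0164, 0, 0, 0, 0.106, 1, 0, 0, 0, 0, 0, 0, 1])

```text
t: 16.75
tool_pos: [0.645, -0.0071, 0.0836]
tcp_rot: [0.0, 0.62, 0.785, 0.002]
ft_force: [0.8, -0.8, 0.0]
opening: 1.001
grasp_force: 0.0
```

carry_out(rows=[0, 0, 0, 0, 0, 0, 1, 0, 0, 0, 0, 0, 0, 1])

```text
t: 16.95
tool_pos: [0.6422, -0.0133, 0.0824]
tcp_rot: [0.0, 0.621, 0.784, -0.001]
ft_force: [-0.3, 0.0, 0.1]
opening: 0.998
grasp_force: 0.0
```

```bash
python3 go.py .6477 -.0112 .0 .2309 1
python3 - <<'E'
from h import *
c=grab('top');s=grab('side')
a=cv2.resize(c['pixels'][115:205,355:455],(600,540),interpolation=cv2.INTER_CUBIC)[:300]
b=cv2.resize(s['pixels'][90:230,250:390],(600,600),interpolation=cv2.INTER_CUBIC)[:300]
save(np.vstack([a,b]),'g1.png')
E
```

```text
row [0.0008 0.0059 0.0824] wz -0.0005 | total [0.0008 0.0059 0.0824] dyaw 0.0005 | tilt [-0.001  -0.0014] q7 -0.29 F [-0.3  0.   0.1] t 16.9 tcp [ 0.6422 -0.0133  0.0824] yaw 0.2304 op 0.998
```

View pics/g1.png

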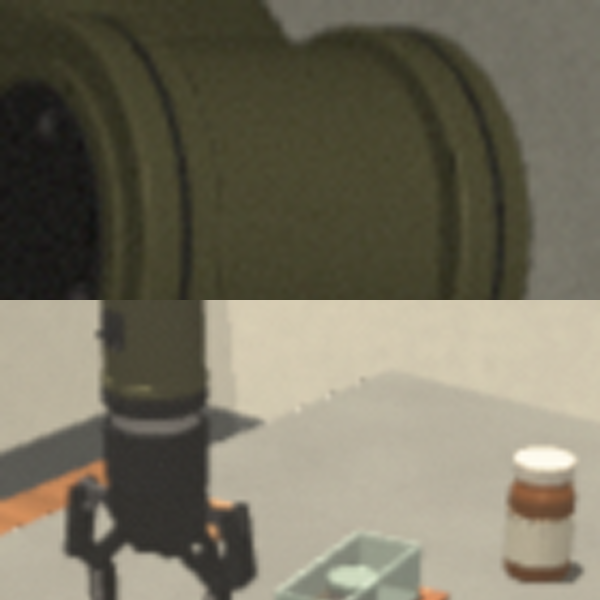

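The side part of the view shows the pot standing upright inside the dish at (352,577). The top part is blocked by the arm. Next I go down onto the lid.

carry_out(rows=[0.001, 0.004, 0.03, 0, 0, 0, 1, 0, 0.001, 0.03, 0, 0, 0, 1, 0, 0, 0.015, 0, 0, 0, 1, 0, 0, 0.005, 0, 0, 0, 1, 0, 0, 0.003, 0, 0, 0, 1, 0, 0, 0, 0, 0, 0, 1])

```text
t: 17.65
tool_pos: [0.6482, -0.0096, 0.0]
tcp_rot: [0.0, 0.621, 0.784, 0.0]
ft_force: [-0.7, 0.7, -0.2]
opening: 0.994
grasp_force: 0.0
```

```bash
python3 go.py .6477 -.0112 .0 .2309 1
```

```text
row [-0.0015 -0.0009  0.    ] wz -0.001 | total [-0.0015 -0.0009  0.    ] dyaw 0.001 | tilt [0.0012 0.0001] q7 -0.34 F [-0.7  0.7 -0.2] t 17.6 tcp [ 0.6482 -0.0096  0.    ] yaw 0.2299 op 0.994
```

carry_out(rows=[-0.001, 0, 0.004, 0, 0, 0, 1, 0, 0, 0.002, 0, 0, 0, 1, 0, 0, 0, 0, 0, 0, 0.85, 0, 0, 0, 0, 0, 0, 0.75, 0, 0, 0, 0, 0, 0, 0.7, 0, 0, 0, 0, 0, 0, 0.5, 0, 0, 0, 0, 0, 0, 0.5], newtons=30)

```text
t: 18.35
tool_pos: [0.6483, -0.0104, -0.0062]
tcp_rot: [0.0, 0.621, 0.784, 0.0]
ft_force: [-0.3, 0.3, 5.0]
opening: 0.763
grasp_force: 37.0
```

carry_out(rows=[0, 0, -0.02, 0, 0, 0, 0.5, 0, 0, -0.04, 0, 0, 0, 0.5, 0, 0, -0.04, 0, 0, 0, 0.5, 0, 0, -0.01, 0, 0, 0, 0.5, 0, 0, 0, 0, 0, 0, 0.5])

```text
t: 18.85
tool_pos: [0.649, -0.0104, 0.1048]
tcp_rot: [0.001, 0.621, 0.784, 0.001]
ft_force: [-0.7, 0.1, -0.9]
opening: 0.767
grasp_force: 34.2
```

```bash
python3 go.py .6397 -.2517 .09 .1458 8
```

```text
row [-0.0294 -0.0069  0.0018] wz 0.0105 | total [-0.2328 -0.064   0.0147] dyaw -0.084 | tilt [0.0032 0.0002] q7 -0.27 F [-0.7  0.1 -0.9] t 18.9 tcp [ 0.649  -0.0104  0.1048] yaw 0.2298 op 0.767
```

carry_out(rows=[-0.0294, -0.007, 0, 0, 0, 0.0105, 0.5, -0.0294, -0.007, 0, 0, 0, 0.0105, 0.5, -0.0294, -0.007, 0, 0, 0, 0.0105, 0.5, -0.0294, -0.007, 0, 0, 0, 0.0105, 0.5, -0.0294, -0.007, 0, 0, 0, 0.0105, 0.5, -0.0294, -0.007, 0, 0, 0, 0.0105, 0.5, -0.0294, -0.007, 0, 0, 0, 0.0105, 0.5, -0.0294, -0.007, 0, 0, 0, 0.0105, 0.5])

```text
t: 19.65
tool_pos: [0.6362, -0.253, 0.1004]
tcp_rot: [-0.002, 0.654, 0.757, -0.001]
ft_force: [-0.3, 0.5, -1.5]
opening: 0.765
grasp_force: 34.1
```

carry_out(rows=[0, 0, 0.01, 0, 0, 0, 0.5, 0, 0, 0.01, 0, 0, 0, 0.5, 0, 0, 0, 0, 0, 0, 0.5, 0, 0, 0, 0, 0, 0, 0.5])

```text
t: 20.05
tool_pos: [0.6379, -0.2496, 0.0822]
tcp_rot: [-0.001, 0.653, 0.758, 0.0]
ft_force: [-0.3, -0.3, -1.0]
opening: 0.766
grasp_force: 34.1
```

```bash
python3 go.py .6397 -.2517 .0618 .1458 1
```

```text
row [-0.0024  0.0015  0.0204] wz 0.003 | total [-0.0024  0.0015  0.0204] dyaw -0.003 | tilt [-0.0017  0.0019] q7 0.03 F [-0.3 -0.3 -1. ] t 20.1 tcp [ 0.6379 -0.2496  0.0822] yaw 0.1488 op 0.766
```

carry_out(rows=[-0.0024, 0.0015, 0.01, 0, 0, 0.003, 0.5, 0, 0, 0.008, 0, 0, 0, 0.5, 0, 0, 0, 0, 0, 0, 0.5, 0, 0, 0, 0, 0, 0, 0.5])

```text
t: 20.45
tool_pos: [0.6397, -0.2539, 0.0649]
tcp_rot: [-0.0, 0.655, 0.756, -0.0]
ft_force: [0.2, 0.8, -0.2]
opening: 0.765
grasp_force: 34.1
```

```bash
python3 go.py .6397 -.2517 .0498 .1458 1
python3 - <<'E'
from h import *
s=grab('side')
b=cv2.resize(s['pixels'][135:195,300:380],(800,600),interpolation=cv2.INTER_CUBIC)
save(b,'h1.png')
E
```

```text
row [0.0022 0.0003 0.0151] wz -0.0025 | total [0.0022 0.0003 0.0151] dyaw 0.0025 | tilt [-0.0007  0.0001] q7 0.02 F [ 0.2  0.8 -0.2] t 20.4 tcp [ 0.6397 -0.2539  0.0649] yaw 0.1433 op 0.765
```

View pics/h1.png

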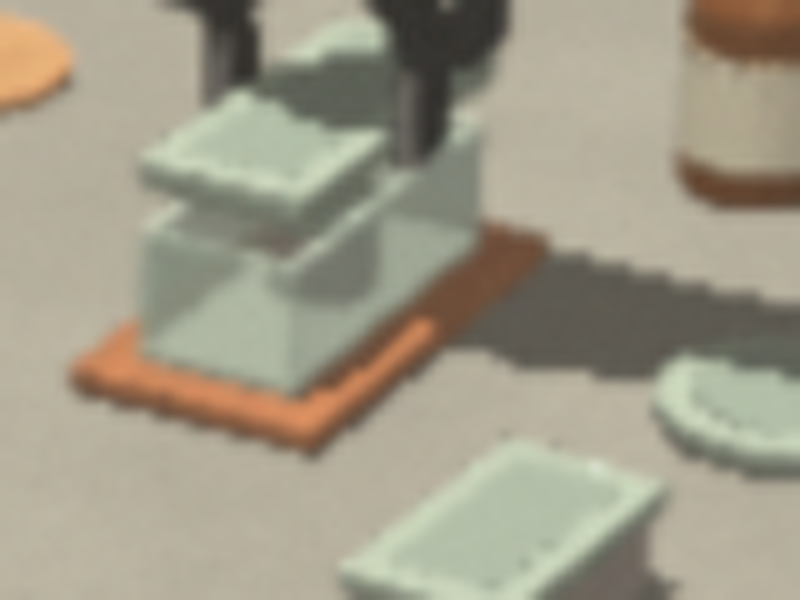

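The lid (plate corners at (142,160) and (292,190), lower edge (142,183) and (293,213)) hovers over the dish rim (corners (145,235) and (288,272)). The pot is visible inside. I'll compare the corners in world coordinates.

Run:
```python
from h import *
s=load('side'); g=lambda x,y,z:w(s,(x+.5)/10-.5+300,(y+.5)/10-.5+135,z)
yaw=.1445-np.pi/2; X=np.array([np.cos(yaw),np.sin(yaw)]);Y=np.array([-X[1],X[0]])
f=lambda n,p:print(n,p[:2].round(4),'long',(p[:2]@X).round(4),'wide',(p[:2]@Y).round(4))
f('rimL',g(145,235,.062));f('rimF',g(288,272,.062))
f('lidtopL',g(142,160,.0891));f('lidtopF',g(292,190,.0891));f('lidbotL',g(142,183,.0771));f('lidbotF',g(293,213,.0771))
f('tcp',np.array([.6397,-.2539,0]))
f('footL',g(145,357,.012));f('footF',g(288,390,.012));
```

```text
rimL [ 0.6509 -0.1672] long 0.2592 wide 0.62
rimF [ 0.594  -0.1745] long 0.2582 wide 0.5627
lidtopL [ 0.6537 -0.1688] long 0.2612 wide 0.6226
lidtopF [ 0.5982 -0.1814] long 0.2657 wide 0.5659
lidbotL [ 0.6583 -0.1747] long 0.2677 wide 0.6262
lidbotF [ 0.6023 -0.1878] long 0.2726 wide 0.5689
tcp [ 0.6397 -0.2539] long 0.3434 wide 0.5965
footL [ 0.654  -0.1717] long 0.2641 wide 0.6225
footF [ 0.5989 -0.1827] long 0.2671 wide 0.5663
```

carry_out(rows=[0.0017, 0.0003, 0.004, 0, 0, -0.002, 0.5, 0, 0, 0.003, 0, 0, 0, 0.5, 0, 0, 0, 0, 0, 0, 0.5, 0, 0, 0, 0, 0, 0, 0.5])

```text
t: 20.9
tool_pos: [0.64, -0.2524, 0.0582]
tcp_rot: [-0.0, 0.654, 0.756, -0.0]
ft_force: [-0.4, -0.3, -0.8]
opening: 0.766
grasp_force: 34.1
```

```bash
python3 go.py .6398 -.252 .0498 .1458 1
```

```text
row [ 0.0005 -0.0001  0.0084] wz -0.0008 | total [ 0.0005 -0.0001  0.0084] dyaw 0.0008 | tilt [-0.0001 -0.0001] q7 0.02 F [-0.4 -0.3 -0.8] t 20.9 tcp [ 0.64   -0.2524  0.0582] yaw 0.145 op 0.766
```

carry_out(rows=[0, 0, 0.002, 0, 0, 0, 0.5, 0, 0, 0.001, 0, 0, 0, 0.5, 0, 0, 0.001, 0, 0, 0, 0.5, 0, 0, 0, 0, 0, 0, 0.5])

```text
t: 21.3
tool_pos: [0.6399, -0.2524, 0.0541]
tcp_rot: [-0.0, 0.654, 0.756, -0.0]
ft_force: [1.0, 0.0, -0.2]
opening: 0.762
grasp_force: 34.1
```

carry_out(rows=[0, 0, 0.002, 0, 0, 0, 0.5, 0, 0, 0.001, 0, 0, 0, 0.5, 0, 0, 0, 0, 0, 0, 0.5])

```text
t: 21.6
tool_pos: [0.6398, -0.2524, 0.051]
tcp_rot: [-0.0, 0.654, 0.756, -0.0]
ft_force: [0.6, 0.2, -0.5]
opening: 0.762
grasp_force: 34.1
```

carry_out(rows=[0, 0, 0.001, 0, 0, 0, 0.5, 0, 0, 0, 0, 0, 0, 0.5])

```text
t: 21.8
tool_pos: [0.6399, -0.2524, 0.0502]
tcp_rot: [-0.0, 0.654, 0.756, -0.0]
ft_force: [0.2, 0.0, -0.8]
opening: 0.763
grasp_force: 34.1
```

carry_out(rows=[0, 0, 0.001, 0, 0, 0, 0.5, 0, 0, 0, 0, 0, 0, 0.5])

```text
t: 22.0
tool_pos: [0.6401, -0.2524, 0.0498]
tcp_rot: [0.0, 0.654, 0.756, 0.0]
ft_force: [-1.3, 0.6, 2.9]
opening: 0.766
grasp_force: 34.6
```

carry_out(rows=[0, 0, 0, 0, 0, 0, 0.85, 0, 0, 0, 0, 0, 0, 1, 0, 0, 0, 0, 0, 0, 1, 0, 0, 0, 0, 0, 0, 1, 0, 0, -0.02, 0, 0, 0, 1, 0, 0, -0.04, 0, 0, 0, 1, 0, 0, -0.03, 0, 0, 0, 1, 0, 0, 0, 0, 0, 0, 1])

```text
t: 22.8
tool_pos: [0.6435, -0.2528, 0.1445]
tcp_rot: [0.004, 0.654, 0.756, 0.002]
ft_force: [0.1, -0.7, 0.1]
opening: 0.998
grasp_force: 0.0
```

```bash
python3 go.py .4577 -.1087 .08 .0828 8
python3 - <<'E'
from h import *
s=grab('side')
save(cv2.resize(s['pixels'][135:195,300:380],(640,480),interpolation=cv2.INTER_CUBIC),'i1.png')
E
```

```text
row [ 0.0206 -0.021   0.0078] wz 0.0077 | total [ 0.1696 -0.1637  0.0625] dyaw -0.0617 | tilt [ 0.0093 -0.002 ] q7 0.06 F [ 0.1 -0.7  0.1] t 22.8 tcp [ 0.6435 -0.2528  0.1445] yaw 0.1445 op 0.998
```

View pics/i1.png

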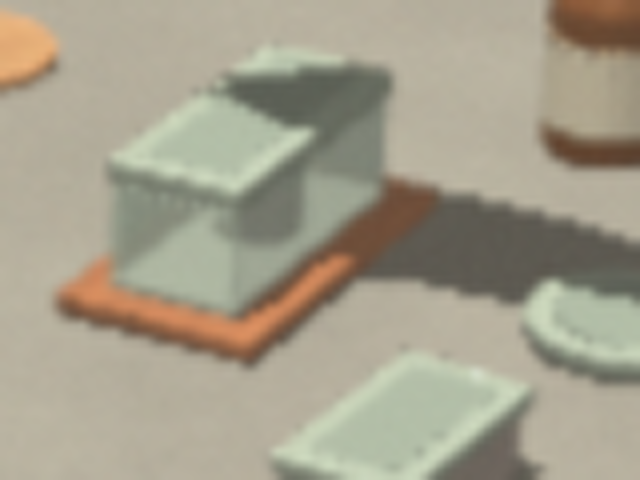

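The lid is fully seated: the plate from (110,160) to (390,75) lies on the rim with no gap, and the pot stands inside at (265,210). Now the big box.

carry_out(rows=[0.0206, -0.021, 0, 0, 0, 0.0077, 1, 0.0206, -0.021, 0, 0, 0, 0.0077, 1, 0.0206, -0.021, 0, 0, 0, 0.0077, 1, 0.0206, -0.021, 0, 0, 0, 0.0077, 1, 0.0206, -0.021, 0.01, 0, 0, 0.0077, 1, 0.0206, -0.021, 0.015, 0, 0, 0.0077, 1, 0.0206, -0.021, 0.02, 0, 0, 0.0077, 1, 0.0206, -0.021, 0.02, 0, 0, 0.0077, 1])

```text
t: 23.65
tool_pos: [0.4522, -0.1081, 0.0734]
tcp_rot: [-0.001, 0.678, 0.735, 0.0]
ft_force: [0.5, -0.9, -0.9]
opening: 1.001
grasp_force: 0.0
```

carry_out(rows=[0, 0, 0, 0, 0, 0, 1, 0, 0, 0, 0, 0, 0, 1])

```text
t: 23.85
tool_pos: [0.4529, -0.1081, 0.0735]
tcp_rot: [-0.001, 0.676, 0.737, -0.001]
ft_force: [0.7, -0.7, 0.7]
opening: 1.004
grasp_force: 0.0
```

```bash
python3 go.py .4577 -.1087 .005 .0828 1
```

```text
row [-0.001   0.0049  0.0685] wz 0.0023 | total [-0.001   0.0049  0.0685] dyaw -0.0023 | tilt [-0.0027 -0.    ] q7 -0.46 F [ 0.7 -0.7  0.7] t 23.9 tcp [ 0.4529 -0.1081  0.0735] yaw 0.0851 op 1.004
```

carry_out(rows=[-0.001, 0.005, 0.025, 0, 0, 0.002, 1, 0, 0, 0.025, 0, 0, 0, 1, 0, 0, 0.015, 0, 0, 0, 1, 0, 0, 0.004, 0, 0, 0, 1, 0, 0, 0, 0, 0, 0, 1, 0, 0, 0, 0, 0, 0, 0.8], newtons=45)

```text
t: 24.45
tool_pos: [0.4597, -0.1096, 0.0059]
tcp_rot: [0.001, 0.678, 0.735, 0.0]
ft_force: [0.8, -1.0, -0.0]
opening: 0.853
grasp_force: 0.0
```

carry_out(rows=[0, 0, 0, 0, 0, 0, 0.5, 0, 0, 0, 0, 0, 0, 0.4, 0, 0, 0, 0, 0, 0, 0.4, 0, 0, 0, 0, 0, 0, 0.4])

```text
t: 24.85
tool_pos: [0.4591, -0.1096, 0.0063]
tcp_rot: [0.001, 0.678, 0.735, 0.0]
ft_force: [-0.8, -0.4, 6.2]
opening: 0.696
grasp_force: 49.9
```

carry_out(rows=[0, 0, -0.02, 0, 0, 0, 0.4, 0, 0, -0.04, 0, 0, 0, 0.4, 0, 0, -0.04, 0, 0, 0, 0.4, 0, 0, -0.02, 0, 0, 0, 0.4, 0, 0, 0, 0, 0, 0, 0.4])

```text
t: 25.35
tool_pos: [0.4604, -0.1097, 0.1279]
tcp_rot: [0.002, 0.678, 0.735, 0.002]
ft_force: [0.8, 1.0, -4.5]
opening: 0.699
grasp_force: 50.7
```

```bash
python3 go.py .6401 -.254 .125 .1455 8
```

```text
row [-0.0204  0.0204  0.0005] wz -0.0082 | total [-0.1583  0.1675  0.004 ] dyaw 0.0653 | tilt [ 0.0057 -0.0005] q7 -0.42 F [ 0.8  1.  -4.5] t 25.4 tcp [ 0.4604 -0.1097  0.1279] yaw 0.0802 op 0.699
```

carry_out(rows=[-0.0204, 0.0204, 0, 0, 0, -0.008, 0.4, -0.0204, 0.0204, 0, 0, 0, -0.008, 0.4, -0.0204, 0.0204, 0, 0, 0, -0.008, 0.4, -0.0204, 0.0204, 0, 0, 0, -0.008, 0.4, -0.0204, 0.0204, 0, 0, 0, -0.008, 0.4, -0.0204, 0.0204, 0, 0, 0, -0.008, 0.4, -0.0204, 0.0204, 0, 0, 0, -0.008, 0.4, -0.0204, 0.0204, 0, 0, 0, -0.008, 0.4])

```text
t: 26.15
tool_pos: [0.6383, -0.2544, 0.123]
tcp_rot: [-0.001, 0.654, 0.757, -0.001]
ft_force: [0.9, 0.6, -2.8]
opening: 0.694
grasp_force: 50.5
```

carry_out(rows=[0, 0, 0, 0, 0, 0, 0.4, 0, 0, 0, 0, 0, 0, 0.4])

```text
t: 26.35
tool_pos: [0.6376, -0.2535, 0.123]
tcp_rot: [-0.001, 0.654, 0.756, -0.001]
ft_force: [0.2, 1.2, -3.4]
opening: 0.697
grasp_force: 50.7
```

```bash
python3 go.py .6401 -.254 .0803 .1455 1
```

```text
row [-0.0009  0.0025  0.0427] wz -0.0006 | total [-0.0009  0.0025  0.0427] dyaw 0.0006 | tilt [-0.0035  0.0004] q7 0.03 F [ 0.2  1.2 -3.4] t 26.4 tcp [ 0.6376 -0.2535  0.123 ] yaw 0.1449 op 0.697
```

carry_out(rows=[-0.0005, 0.002, 0.02, 0, 0, 0, 0.4, 0, 0, 0.015, 0, 0, 0, 0.4, 0, 0, 0.004, 0, 0, 0, 0.4, 0, 0, 0, 0, 0, 0, 0.4, 0, 0, 0, 0, 0, 0, 0.4])

```text
t: 26.85
tool_pos: [0.6411, -0.2535, 0.0864]
tcp_rot: [0.0, 0.654, 0.757, 0.0]
ft_force: [0.2, 0.2, -2.6]
opening: 0.694
grasp_force: 50.6
```

carry_out(rows=[0, 0, 0.001, 0, 0, 0, 0.4, 0, 0, 0.001, 0, 0, 0, 0.4, 0, 0, 0, 0, 0, 0, 0.4])

```text
t: 27.15
tool_pos: [0.641, -0.2538, 0.0846]
tcp_rot: [0.0, 0.654, 0.757, 0.0]
ft_force: [-0.4, -0.3, -3.4]
opening: 0.697
grasp_force: 50.6
```

carry_out(rows=[0, 0, 0.002, 0, 0, 0, 0.4, 0, 0, 0.001, 0, 0, 0, 0.4, 0, 0, 0, 0, 0, 0, 0.4])

```text
t: 27.45
tool_pos: [0.6407, -0.2537, 0.0811]
tcp_rot: [-0.0, 0.654, 0.757, -0.0]
ft_force: [-0.5, 0.4, -3.5]
opening: 0.692
grasp_force: 50.6
```

carry_out(rows=[0, 0, 0.001, 0, 0, 0, 0.4, 0, 0, 0, 0, 0, 0, 0.4])

```text
t: 27.65
tool_pos: [0.6411, -0.2537, 0.0804]
tcp_rot: [0.0, 0.654, 0.757, 0.0]
ft_force: [-0.8, 0.4, -2.2]
opening: 0.692
grasp_force: 50.6
```

carry_out(rows=[0, 0, 0.0005, 0, 0, 0, 0.4, 0, 0, 0, 0, 0, 0, 0.4])

```text
t: 27.85
tool_pos: [0.6411, -0.2537, 0.0804]
tcp_rot: [0.0, 0.654, 0.757, 0.0]
ft_force: [-2.1, -1.3, 1.7]
opening: 0.69
grasp_force: 51.3
```

Contact is made at the predicted height, so I release and retreat.

carry_out(rows=[0, 0, 0, 0, 0, 0, 0.8, 0, 0, 0, 0, 0, 0, 0.95, 0, 0, 0, 0, 0, 0, 1, 0, 0, 0, 0, 0, 0, 1, 0, 0, -0.02, 0, 0, 0, 1, 0, 0, -0.04, 0, 0, 0, 1, 0, 0, -0.03, 0, 0, 0, 1, 0, 0, 0, 0, 0, 0, 1])

```text
t: 28.65
tool_pos: [0.6444, -0.254, 0.1751]
tcp_rot: [0.004, 0.654, 0.756, 0.002]
ft_force: [-0.1, 0.2, -0.0]
opening: 1.0
grasp_force: 0.0
```

```bash
python3 go.py .4682 .0926 .08 .2055 12
python3 - <<'E'
from h import *
s=grab('side')
save(cv2.resize(s['pixels'][105:205,290:390],(600,600),interpolation=cv2.INTER_CUBIC)[:,:],'j1.png')
E
```

```text
row [ 0.031  -0.0096  0.0077] wz -0.005 | total [ 0.3687 -0.1252  0.0927] dyaw 0.0606 | tilt [ 0.0095 -0.0019] q7 0.06 F [-0.1  0.2 -0. ] t 28.6 tcp [ 0.6444 -0.254   0.1751] yaw 0.1449 op 1.0
```

View pics/j1.png

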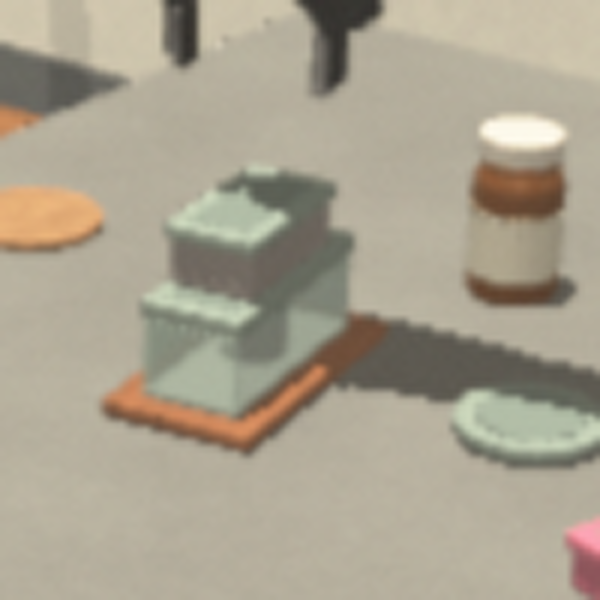

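The big box sits flat and centred on the lid: its top spans about (170,225) to (335,185), and the jar and round lid are untouched. Now the grey small box.

carry_out(rows=[0.031, -0.0096, 0, 0, 0, -0.005, 1, 0.031, -0.0096, 0, 0, 0, -0.005, 1, 0.031, -0.0096, 0, 0, 0, -0.005, 1, 0.031, -0.0096, 0, 0, 0, -0.005, 1, 0.031, -0.0096, 0, 0, 0, -0.005, 1, 0.031, -0.0096, 0, 0, 0, -0.005, 1])

```text
t: 29.3
tool_pos: [0.5532, -0.0782, 0.1687]
tcp_rot: [-0.001, 0.642, 0.766, -0.001]
ft_force: [0.9, 0.6, -1.5]
opening: 1.001
grasp_force: 0.0
```

carry_out(rows=[0.031, -0.0096, 0.015, 0, 0, -0.005, 1, 0.031, -0.0096, 0.015, 0, 0, -0.005, 1, 0.031, -0.0096, 0.015, 0, 0, -0.005, 1, 0.031, -0.0096, 0.015, 0, 0, -0.005, 1, 0.031, -0.0096, 0.015, 0, 0, -0.005, 1, 0.031, -0.0096, 0.01, 0, 0, -0.005, 1, 0, 0, 0, 0, 0, 0, 1, 0, 0, 0, 0, 0, 0, 1])

```text
t: 30.1
tool_pos: [0.4625, 0.0932, 0.084]
tcp_rot: [-0.001, 0.63, 0.777, -0.001]
ft_force: [-0.1, -0.9, -0.4]
opening: 0.996
grasp_force: 0.0
```

```bash
python3 go.py .4682 .0926 .0 .2055 1
```

```text
row [-0.0017  0.0056  0.084 ] wz 0.0023 | total [-0.0017  0.0056  0.084 ] dyaw -0.0023 | tilt [-0.0021 -0.001 ] q7 -0.79 F [-0.1 -0.9 -0.4] t 30.1 tcp [0.4625 0.0932 0.084 ] yaw 0.2078 op 0.996
```

carry_out(rows=[-0.0015, 0.0045, 0.03, 0, 0, 0.002, 1, 0, 0, 0.03, 0, 0, 0, 1, 0, 0, 0.018, 0, 0, 0, 1, 0, 0, 0.003, 0, 0, 0, 1, 0, 0, 0, 0, 0, 0, 1, 0, 0, 0, 0, 0, 0, 0.8], newtons=35)

```text
t: 30.7
tool_pos: [0.4689, 0.0917, 0.0045]
tcp_rot: [0.0, 0.632, 0.775, 0.0]
ft_force: [0.0, -0.8, 0.3]
opening: 0.854
grasp_force: 0.0
```

carry_out(rows=[0, 0, 0, 0, 0, 0, 0.5, 0, 0, 0, 0, 0, 0, 0.3, 0, 0, 0, 0, 0, 0, 0.3, 0, 0, 0, 0, 0, 0, 0.3, 0, 0, 0, 0, 0, 0, 0.3])

```text
t: 31.2
tool_pos: [0.4688, 0.0921, 0.0047]
tcp_rot: [0.001, 0.632, 0.775, 0.001]
ft_force: [-0.4, -0.2, 7.7]
opening: 0.553
grasp_force: 36.7
```

carry_out(rows=[0, 0, -0.02, 0, 0, 0, 0.3, 0, 0, -0.04, 0, 0, 0, 0.3, 0, 0, -0.05, 0, 0, 0, 0.3, 0, 0, -0.05, 0, 0, 0, 0.3, 0, 0, 0, 0, 0, 0, 0.3])

```text
t: 31.7
tool_pos: [0.4713, 0.0935, 0.1693]
tcp_rot: [0.003, 0.632, 0.775, 0.005]
ft_force: [0.5, 0.4, -1.7]
opening: 0.554
grasp_force: 37.4
```

```bash
python3 go.py .641 -.2527 .16 .1455 12
```

```text
row [-0.0309  0.0088  0.0008] wz 0.0048 | total [-0.3733  0.0964  0.0098] dyaw -0.0571 | tilt [0.0104 0.0037] q7 -0.69 F [ 0.5  0.4 -1.7] t 31.7 tcp [0.4713 0.0935 0.1693] yaw 0.2026 op 0.554
```

carry_out(rows=[-0.0309, 0.0088, 0, 0, 0, 0.0048, 0.3, -0.0309, 0.0088, 0, 0, 0, 0.0048, 0.3, -0.0309, 0.0088, 0, 0, 0, 0.0048, 0.3, -0.0309, 0.0088, 0, 0, 0, 0.0048, 0.3, -0.0309, 0.0088, 0, 0, 0, 0.0048, 0.3, -0.0309, 0.0088, 0, 0, 0, 0.0048, 0.3])

```text
t: 32.3
tool_pos: [0.5548, -0.0813, 0.1629]
tcp_rot: [-0.001, 0.643, 0.766, -0.001]
ft_force: [0.3, 0.6, -1.8]
opening: 0.554
grasp_force: 37.3
```

carry_out(rows=[-0.0309, 0.0088, 0, 0, 0, 0.0048, 0.3, -0.0309, 0.0088, 0, 0, 0, 0.0048, 0.3, -0.0309, 0.0088, 0, 0, 0, 0.0048, 0.3, -0.0309, 0.0088, 0, 0, 0, 0.0048, 0.3, -0.0309, 0.0088, 0, 0, 0, 0.0048, 0.3, -0.0309, 0.0088, 0, 0, 0, 0.0048, 0.3, 0, 0, 0, 0, 0, 0, 0.3, 0, 0, 0, 0, 0, 0, 0.3])

```text
t: 33.1
tool_pos: [0.6363, -0.2547, 0.1623]
tcp_rot: [-0.001, 0.654, 0.756, -0.001]
ft_force: [0.0, 0.8, -2.1]
opening: 0.553
grasp_force: 37.3
```

```bash
python3 go.py .641 -.2527 .1187 .1455 1
```

```text
row [0.0013 0.0051 0.0436] wz -0.0013 | total [0.0013 0.0051 0.0436] dyaw 0.0013 | tilt [-0.0025  0.0002] q7 0.03 F [ 0.   0.8 -2.1] t 33.1 tcp [ 0.6363 -0.2547  0.1623] yaw 0.1442 op 0.553
```

carry_out(rows=[0.001, 0.003, 0.02, 0, 0, 0, 0.3, 0, 0, 0.015, 0, 0, 0, 0.3, 0, 0, 0.004, 0, 0, 0, 0.3, 0, 0, 0, 0, 0, 0, 0.3, 0, 0, 0, 0, 0, 0, 0.3])

```text
t: 33.6
tool_pos: [0.6405, -0.2524, 0.1253]
tcp_rot: [0.0, 0.654, 0.757, 0.0]
ft_force: [-0.1, -0.0, -1.2]
opening: 0.557
grasp_force: 37.3
```

```bash
python3 go.py .641 -.2527 .1187 .1455 1
```

```text
row [-0.0004  0.0005  0.0066] wz 0.0007 | total [-0.0004  0.0005  0.0066] dyaw -0.0007 | tilt [ 0.0006 -0.0001] q7 0.01 F [-0.1 -0.  -1.2] t 33.6 tcp [ 0.6405 -0.2524  0.1253] yaw 0.1462 op 0.557
```

carry_out(rows=[0, 0, 0.003, 0, 0, 0, 0.3, 0, 0, 0.002, 0, 0, 0, 0.3, 0, 0, 0, 0, 0, 0, 0.3])

```text
t: 33.9
tool_pos: [0.6401, -0.2527, 0.1197]
tcp_rot: [-0.0, 0.654, 0.757, -0.0]
ft_force: [-0.3, -0.2, -1.9]
opening: 0.555
grasp_force: 37.3
```

carry_out(rows=[0, 0, 0.001, 0, 0, 0, 0.3, 0, 0, 0, 0, 0, 0, 0.3])

```text
t: 34.1
tool_pos: [0.6404, -0.2527, 0.1189]
tcp_rot: [0.0, 0.654, 0.757, 0.0]
ft_force: [0.3, -0.3, -1.3]
opening: 0.557
grasp_force: 37.3
```

carry_out(rows=[0, 0, 0.0005, 0, 0, 0, 0.3, 0, 0, 0, 0, 0, 0, 0.3])

```text
t: 34.3
tool_pos: [0.6404, -0.2527, 0.1189]
tcp_rot: [0.0, 0.654, 0.757, 0.0]
ft_force: [-1.0, -1.3, 2.6]
opening: 0.56
grasp_force: 37.8
```

Contact again, so I release, retreat upward and check.

carry_out(rows=[0, 0, 0, 0, 0, 0, 0.65, 0, 0, 0, 0, 0, 0, 0.8, 0, 0, 0, 0, 0, 0, 0.8, 0, 0, 0, 0, 0, 0, 0.8, 0, 0, -0.02, 0, 0, 0, 0.8, 0, 0, -0.04, 0, 0, 0, 0.8, 0, 0, -0.04, 0, 0, 0, 0.8, 0, 0, 0, 0, 0, 0, 0.8])

```text
t: 35.1
tool_pos: [0.6443, -0.2527, 0.2249]
tcp_rot: [0.005, 0.654, 0.757, 0.003]
ft_force: [1.1, 0.3, 0.2]
opening: 0.799
grasp_force: 0.0
```

carry_out(rows=[0, 0, 0, 0, 0, 0, 0.8, 0, 0, 0, 0, 0, 0, 0.8, 0, 0, 0, 0, 0, 0, 0.8, 0, 0, 0, 0, 0, 0, 0.8, 0, 0, 0, 0, 0, 0, 0.8, 0, 0, 0, 0, 0, 0, 0.8])

```text
t: 35.7
tool_pos: [0.6401, -0.2526, 0.2179]
tcp_rot: [-0.0, 0.654, 0.757, -0.0]
ft_force: [-0.7, -0.0, 0.3]
opening: 0.799
grasp_force: 0.0
```

Run:
```python
from h import *
s=grab('side')
save(cv2.resize(s['pixels'][95:195,290:390],(600,600),interpolation=cv2.INTER_CUBIC),'k1.png')
```

```text
(no output)
```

View pics/k1.png

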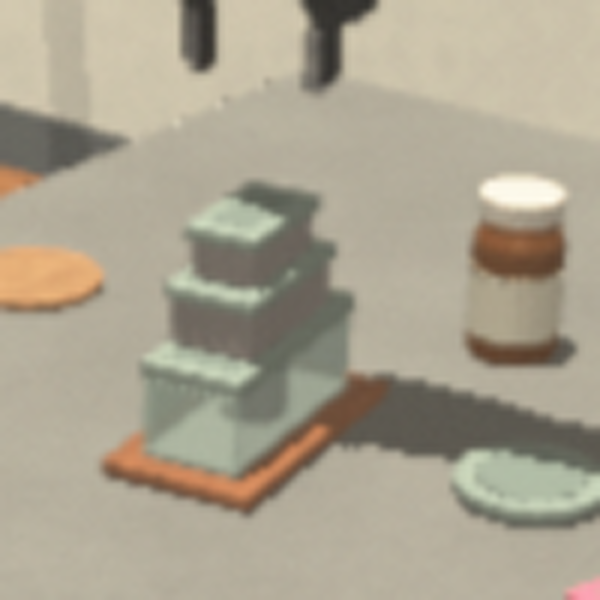

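The stack is complete and centred: the small box at (255,225) sits on the big box at (250,290), which sits on the seated lid and dish at (245,390). The gripper is well clear, so I hand in.

```bash
python3 -c "
from station import robot
print(robot.close_job())"
```

```text
the job is handed in; nothing more can be done
None
```

The lunch stack is packed on the board and the job is handed in at about 36 s of robot time: dish, upright pot, seated lid, big box and small box. The final side view shows each centred and let go; the judge's verdict was not shown.

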